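# Lock a marking plate into the glove-stamping jig

## Robot

A 6-joint arm with a two-finger parallel gripper is mounted at the origin on the work surface. World frame = base frame: x ahead of the robot, y to its left, z up, the work surface at z = 0. Lengths are in m, angles in degrees, forces in N, time in s.
With the tool pointing down it reaches from about 0.3 to 0.75 m from the base axis. Payload 8.5 kg.
Tool frame: the origin (TCP) lies midway between the tips of the shut fingers; the grasp point (between the pads) lies 19 mm behind it (env.grasp_offset is the distance from the TCP to the grasp point, in m); z points along the fingers, y is the line along which they close (so a half turn about z gives the same grasp; the last joint's range is limited). The gripper opens to 85 mm and grips with 20 to 120 N. Pads are 22 mm wide; open, the fingers measure 114 mm over their backs; the gripper's body (76 mm by 85 mm) begins 54 mm behind the grasp point. The pads swing forward as they close: fully open they stand 13 mm farther back than shut.
Start: joints at [-87.966, 21.807, 74.336, -0, 83.858, -12.336], TCP at [0.136, -0.533, 0.231] pointing down, gripper open.
Joint ranges: [-178.18, 178.18], [-50.72, 133.34], [12.68, 142.11], [-81.47, 261.47], [9.98, 163.14], [-165.26, 165.26]. Speed limits (degrees/s): [136.94, 136.94, 180, 180, 180, 180].

## Interface

Orientations are given as a 3x3 rotation matrix whose columns are the frame's x, y, z axes.
In Python, from rig import env gives the robot as it stands.
- The arm moves only by the tool servo_tool, never from a script. Its argument "deltas" is text: rows parted by semicolons, each of 7 numbers parted by spaces: the opening, from 0 (shut) to 1 (fully open), then the shift along the tool's x, y, z in mm, then the turn, a rotation vector about the tool's x, y, z in rad. A call has 1 to 8 rows; each row shifts and turns the commanded pose from where the row before left it, along the tool's axes as they then stand; what a row does not reach is not made up. A row lasts 1/12 s, in which the tool goes at most 41.7 mm and 7.16 degrees, less where a joint would pass 70% of its speed; a pose out of reach is approached as far as the arm can. A call is refused whole if a number of a shift passes 41.7 or a number of a turn 0.125, either way. A call with a gripper value outside its range is refused whole. The fingers move at their own pace and stop on an object; "newtons" is the grip in N (left out, the last holds). Time passes only in rows, so rows that do not move let the fingers close. It gives the time, the measured TCP pose, the force, the opening and the grip force at its end, in the units of the state.
- env.observe(): the state, without advancing time (a new reading comes with each control period).
- env.get_image(name): name is "scene" or "top" or "wrist"; returns a dict with "img" (420x560x3 uint8, red, green, blue), "depth" (420x560 float32, m along the optical axis (not along the pixel's ray), 0 where there is no reading), "camera_matrix" (3x3 intrinsics, pixels), "world_to_cam" (4x4, takes a point from world to camera coordinates). Camera axes: x right, y down, z forward; pixel columns grow to the right and rows downward; lengths in m; the calibration is good to about 2 mm. A picture is of the moment at which its call begins.
- env.close_job(): hands the job in; it is judged then, once.
Trained networks look in a picture, given as the dict that the camera call returned (one of the last four; its "shot" number tells which), for a name from the list of things; names that differ only in an ending like _2 or _b are one class to them, and where a whole thing is asked for, a point or a joint stands for the part that bears it (a point fixed in the world has none). Each returns a list of dicts, best first, with "conf" (0 to 1); they miss things now and then, are a little off and sometimes report something else, mostly with a low value. They report only what shows in the picture. A call takes as long as a camera call. They do not tell look-alikes from the thing itself.
- env.spot_in(name, picture): "bbox" ([centre column, centre row, width, height] in pixels, round what is visible of it).
- env.spot_point(name, picture): "uv" ([column, row] in pixels: a listed point, or the origin of a listed thing).
The state is a dict: "time_s": time; "q": joint angles; "qvel": joint speeds; "joint_efforts": joint torques, N m; "position": TCP position; "tool_rot": TCP orientation; "ft_force": force on the tool from outside, world axes, zero at the start; "wrist_torque": the same for the moment, N m; "grip_width": finger opening in m; "gripper_force": force on a finger pad.
Only numpy, scipy, OpenCV 4.12 (cv2) and the standard library are available. Lean on these libraries where they do the work, as an engineer would, in place of code of your own. Each camera call takes 0.05 s, during which the arm holds its last target. There are 200 camera calls.

## Task

Slide the loose marking plate, fin trailing, under the bridge of the stamping jig until it is fully home against the back stop. Then take the mallet from its stand and, with the mallet and not the gripper, knock the sprung lock pin fully down with a brisk blow so that it locks the plate. Put the mallet back in its stand as it stood before, and leave the other things on the bench undisturbed.

Things in the scene. Friction and masses are not known exactly. Their poses are not given: they have to be found in the camera images.
- jig: Fixed stamping jig (mm). Origin on the bench, centre line; +x = direction the plate slides in. Grey bed x -120..90, y -50..50, top z 20. Dark steel bridge x 15..75, y -46..46, top z 56, over a slot along x: 64 wide, z 20..29. Back stop face at x 75. Lock pin at x 45, y 0. Splayed lead-in strips x -17..16 (top z 28) widen the mouth to about 78.
- plate_home (a point): Fixed point in the jig (its x 10, y 0, z 20 mm; same axes) where the plate's origin is when the plate is home against the back stop.
- plate: Loose aluminium plate 130 x 60 x 6 mm, 0.18 kg, flat on the bench left or right of the jig. Origin: centre of its underside. The +x end enters the slot first; 16 mm pin hole at x +35. Upright grip fin near the trailing end: x -60..-20, 12 thick (y -6..6), z 6..51.
- lockpin (a joint): Pin travel straight down: 0 = up (start), 0.016 m = fully down (0.0135 is enough). Takes 6 N to start, 8 N at the bottom; weakly sprung, friction holds it where left. The 9 mm shaft enters the plate's hole only if the plate is home within about 3 mm. The blow must move it faster than 0.04 m/s with the mallet touching; a slow press does not count.
- pin_top (a point): The lock pin's flat round steel head, 32 mm diameter, 10 mm thick, above a coil spring on top of the bridge. This point: centre of its top face, 84 mm above the bench when up, 68 mm when down. The mallet strikes here; the gripper must not push it.
- mallet: Mallet, 0.42 kg, standing head-down in its stand. Black round head, 50 mm diameter, 70 tall, axis upright (z). Origin: centre of the head's lower face, the striking face. Level wooden handle 22 wide (y), 26 tall, middle at z 35, running to x -190; free to grip from above from x -40 to -115.
- mallet_butt (a point): Middle of the end of the mallet's handle, at x = -190, z = 35 mm of the mallet.
- stand: Dark wooden stand fixed on the bench, on the other side of the jig from the plate. Origin: on the bench under the head pocket's centre; handle side -x. Base x -170..40, y -40..40, 12 mm thick. Pocket 66 wide inside, rim 6 thick, top z 24. Fork at x -140: prongs 38 apart, tops z 55, saddle z 33. The mallet's origin belongs at 0, 0, 12 mm, x axes parallel.
- ink_jar: Bystander: closed jar, 56 mm diameter, 75 mm tall; origin under its centre. Leave alone.
- tape_roll: Bystander: cardboard ring, 90 mm diameter, 30 mm tall, lying flat; origin under its centre. Leave alone.
- carton: Bystander: carton 70 x 110 x 50 mm; origin under its centre. Leave alone.
- pin_bowl: Bystander: grey bowl, 90 mm diameter, 35 mm tall; origin under its centre. Leave alone.
There are look-alikes about, which are no part of the job. Of the things shaped like the jig, the grey one is meant. What is shaped like the plate but green is not meant.

How it is judged (in metres and radians):
On the way, in this order (a step that is already met when the one before it is completed fails the run):
1. the plate lies flat in the slot, home against the back stop (within 3 mm), with the pin still up (x of plate in the frame of jig between 0.0065 and 0.0125 m and y of plate in the frame of jig between -0.005 and 0.005 m and z of plate in the frame of jig between 0.017 and 0.0235 m and angle between the x axis of plate and the x axis of jig, either way round below 0.08 rad and value of joint lockpin below 0.003 m), for 0.2 s.
2. the mallet strikes the lock pin: it touches the cap while the pin moves down faster than 0.04 m/s (contact force between mallet and lockpin above 0.5 N and velocity of joint lockpin above 0.04 m/s).
At the end, for the whole second after the job is handed in: Plate flat in the slot, home against the back stop (within 3.5 mm; 5 mm sideways; 0.08 rad); lock pin down by 13.5 mm or more; mallet at rest, upright (0.10 rad) on its head in the stand, within 12 mm of the middle and 4 mm in height, handle in the fork (0.12 rad) (x of plate in the frame of jig between 0.0065 and 0.0125 m and y of plate in the frame of jig between -0.005 and 0.005 m and z of plate in the frame of jig between 0.017 and 0.0235 m and angle between the x axis of plate and the x axis of jig, either way round below 0.08 rad and value of joint lockpin above 0.0135 m and x of mallet in the frame of stand between -0.012 and 0.012 m and y of mallet in the frame of stand between -0.012 and 0.012 m and z of mallet in the frame of stand between 0.008 and 0.016 m and angle between mallet's own z axis and vertical below 0.1 rad and x of mallet_butt in the frame of stand below -0.17 m and angle between the x axis of mallet and the x axis of stand, either way round below 0.12 rad and linear speed of mallet below 0.02 m/s); the robot touches nothing.
It fails at once if a bystander (jar, tape roll, carton, bowl) is moved by more than 30 mm (distance of any of ink_jar, tape_roll, carton, pin_bowl from where it was at the start of the episode above 0.03 m).
It fails at once if the gripper or arm pushes the lock pin with over 3 N (contact force between any of the fingers, the arm and lockpin above 3 N).
It also fails if it takes over 54 s, if anything falls off the work surface, if the arm or the gripper's body presses on something with over 40 N, if the wrist force passes 120 N, or if a joint passes its speed limit or range.

## Working session

There is one attempt and no reset: what is moved stays moved. The work goes in short steps, Python scripts to look and compute and a tool call to move; the robot and the scene stay as the last step left them, time stands still between calls to the robot, and variables do not carry over. Pictures are saved under pics/ and viewed, at most 10 in all, crops included, and the job is handed in when it is done.

Besides the shell and the picture viewer there is one more tool, called after "Call:" as a command line: name --argument value ..., lists and objects as JSON in quotes. servo_tool: Moves the arm, as the interface text tells. Its arguments: {"type":"object","properties":{"deltas":{"type":"string"},"newtons":{"type":"number"}},"required":["deltas"]}

```bash
ls; mkdir -p pics
cat > h.py <<'E'
import numpy as np, cv2
from rig import env
def px2w(p,uv,z=None):
    K=p["camera_matrix"];T=np.linalg.inv(p["world_to_cam"]);u,v=uv
    r=np.linalg.inv(K)@np.array([u,v,1.])
    if z is None:
        d=p["depth"][int(round(v)),int(round(u))]; return (T@np.append(r*d,1))[:3]
    o=T[:3,3];d=T[:3,:3]@r
    return o+d*(z-o[2])/d[2]
def cloud(p):
    K=p["camera_matrix"];T=np.linalg.inv(p["world_to_cam"]);d=p["depth"]
    v,u=np.indices(d.shape);r=np.stack([u,v,np.ones_like(u)],-1)@np.linalg.inv(K).T
    P=r*d[...,None]; return P@T[:3,:3].T+T[:3,3]
def w2px(p,X):
    c=p["world_to_cam"]@np.append(X,1.);q=p["camera_matrix"]@c[:3];return q[:2]/q[2]
def save(p,name,s=1,crop=None):
    im=p["img"][...,::-1]
    if crop: a,b,c,d=crop; im=im[b:d,a:c]
    cv2.imwrite("pics/"+name,cv2.resize(im,None,fx=s,fy=s,interpolation=cv2.INTER_CUBIC))
E
python3 - <<'E'
from h import *
np.set_printoptions(precision=4,suppress=True)
a=env.get_image("top")
for n in ["jig","plate_home","plate","pin_top","mallet","mallet_butt","stand","ink_jar","tape_roll","carton","pin_bowl"]:
    try:
        for d in env.spot_point(n,a)[:3]: print(n,"pt",np.round(d["uv"],1),round(d["conf"],2),px2w(a,d["uv"]))
    except Exception as e: print(n,e)
b=env.get_image("scene")
im=np.vstack([a["img"],b["img"]]);save(a,"top.png",1.4);save(b,"scene.png",1.4)
print(env.observe()); print(env.grasp_offset)
E
```

```text
pics
jig pt [248.8 285.2] 0.72 [0.3348 0.1742 0.0213]
jig pt [293.5 215.6] 0.56 [0.3421 0.0685 1.2884]
plate_home pt [245.9 286.1] 0.98 [0.3322 0.1836 0.0195]
plate_home pt [292.  206.3] 0.69 [0.5816 0.0288 0.0513]
plate_home pt [316.  154.6] 0.3 [ 0.7706 -0.0616  0.0005]
plate pt [207.6 213.8] 0.92 [0.5725 0.3095 0.0082]
plate pt [156.6 225.2] 0.89 [0.5394 0.4795 0.0049]
plate pt [271.9 154.5] 0.4 [0.7517 0.0892 0.0708]
pin_top pt [239.7 275.1] 0.62 [0.3663 0.1965 0.0817]
pin_top pt [291.9 198.9] 0.49 [0.5993 0.0293 0.0829]
mallet pt [397.8 210.1] 0.76 [ 0.5547 -0.3037  0.0782]
mallet_butt pt [427.4 264.2] 0.94 [ 0.384  -0.3899  0.0541]
mallet_butt pt [271.3 154.4] 0.41 [0.7508 0.0911 0.0744]
stand pt [394.9 212.3] 0.97 [ 0.5524 -0.3017  0.0524]
ink_jar pt [271.6 153.8] 0.67 [0.7539 0.0901 0.0712]
tape_roll pt [315.6 154.8] 0.88 [ 0.77   -0.0602  0.0004]
tape_roll pt [292.5 208.1] 0.56 [0.5743 0.0276 0.0584]
tape_roll pt [293.1 213.6] 0.25 [0.5635 0.0248 0.0175]
carton pt [218.5 168.7] 0.74 [0.7158 0.2671 0.0469]
pin_bowl pt [388.8 163.8] 0.64 [ 0.7293 -0.3086  0.0048]
pin_bowl pt [292.7 211. ] 0.17 [0.5717 0.026  0.0206]
{'time_s': 0.65, 'q': array([-87.9644,  21.806 ,  74.3365,   0.    ,  83.858 , -12.3356]), 'qvel': array([ 0.0271,  0.0002,  0.0178, -0.0147, -0.0134, -0.0985]), 'joint_efforts': array([ -0.0006, -44.8206, -23.1421,  -0.0001,   0.0005,   0.    ]), 'position': array([ 0.1365, -0.5328,  0.2313]), 'tool_rot': array([[ 0.9687,  0.2482,  0.    ],
       [ 0.2482, -0.9687,  0.    ],
       [ 0.    , -0.    , -1.    ]]), 'ft_force': array([-0.3648,  0.1031, -0.4204]), 'wrist_torque': array([ 0.0126, -0.0114, -0.0115]), 'gripper_force': 0.0, 'grip_width': 0.08547660562582297}
0.0187
```

View pics/top.png

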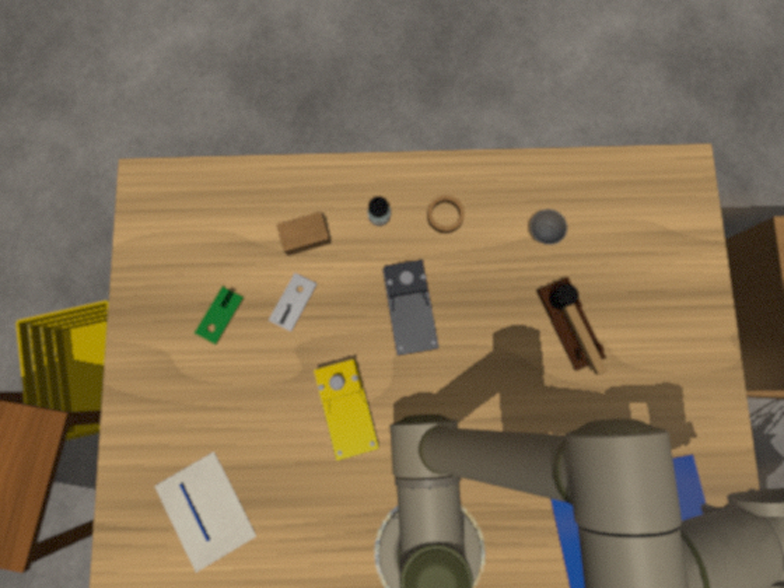

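View pics/scene.png

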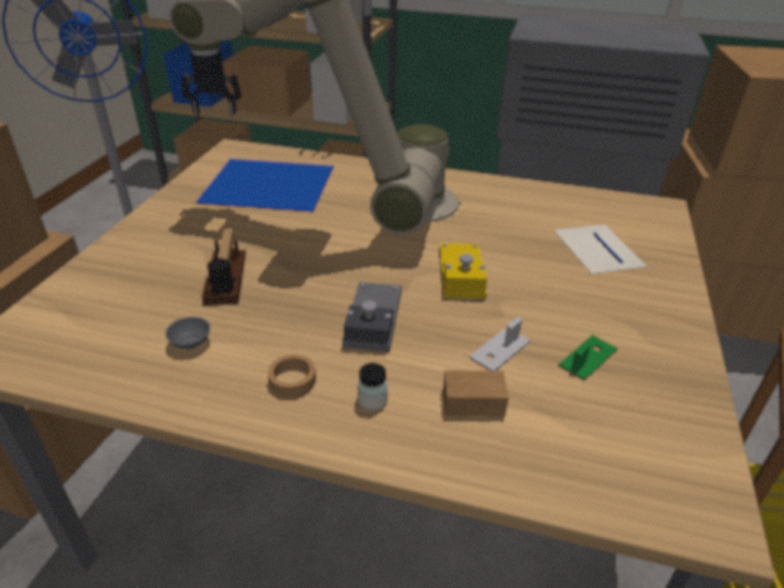

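The candidates in the top picture are a grey jig (293,218), a yellow jig (248,290), a grey aluminium plate with a fin (209,216) and a green plate (157,225). By colour, the grey jig and grey plate are the ones meant. I'll confirm in a crop and fit rough poses.

```bash
cat >> h.py <<'E'
def rect(P,c,r,zlo,zhi,img=None):
    m=(np.hypot(P[...,0]-c[0],P[...,1]-c[1])<r)&(P[...,2]>zlo)&(P[...,2]<zhi)
    q=P[m]; 
    if len(q)<5: return len(q)
    (cx,cy),(w,h),a=cv2.minAreaRect((q[:,:2]*1000).astype(np.float32))
    return len(q),np.round([cx,cy,w,h,a],1),np.round(np.median(q[:,2])*1000,1)
E
python3 - <<'E'
from h import *
np.set_printoptions(precision=4,suppress=True)
a=env.get_image("top");b=env.get_image("scene");w=env.get_image("wrist")
save(a,"crop.png",4,(140,140,320,270))
s=env.observe();Tt=np.eye(4);Tt[:3,:3]=s["tool_rot"];Tt[:3,3]=s["position"]
print("cam in tool",np.linalg.inv(w["world_to_cam"]@Tt)); print("K",w["camera_matrix"])
for n,p in (("top",a),("scene",b)):
    P=cloud(p)
    print(n,"plate",rect(P,(.57,.31),.09,.003,.012),"fin",rect(P,(.57,.31),.09,.03,.06))
    print("bed",rect(P,(.55,.025),.15,.013,.024),"bridge",rect(P,(.59,.03),.1,.045,.062),"pin",rect(P,(.59,.03),.06,.07,.1))
    print("stand",rect(P,(.5,-.33),.16,.006,.016),"head",rect(P,(.55,-.3),.06,.07,.1),"handle",rect(P,(.47,-.34),.09,.05,.07))
E
```

```text
cam in tool [[-0.0008 -0.9639 -0.2664  0.0675]
 [ 1.     -0.0009  0.0003  0.0001]
 [-0.0005 -0.2664  0.9639 -0.1424]
 [ 0.      0.      0.      1.    ]]
K [[364.9788   0.     276.3943]
 [  0.     364.9788 205.3771]
 [  0.       0.       1.    ]]
top plate (615, array([571.5, 308.6, 175.9, 170.8,  38.3]), np.float64(5.4)) fin (65, array([532.6, 324.6,  13.4,  38.8,  59.9]), np.float64(48.8))
bed (1211, array([542. ,  26.3, 207.3, 100.1,   7.9]), np.float64(19.2)) bridge (552, array([609.1,  35.5,  73.3,  92.5,   8.2]), np.float64(55.2)) pin (79, array([601.9,  33.6,  28.6,  28.5,  89. ]), np.float64(82.3))
stand (685, array([ 491.8, -331. ,  273.8,  269. ,   19.1]), np.float64(11.0)) head (206, array([ 553.6, -325.6,   48.6,   49.6,   17.7]), np.float64(81.0)) handle (401, array([ 477.7, -358.7,  178.4,   55. ,   20.7]), np.float64(58.9))
scene plate (803, array([568.3, 312.4, 174.5, 166.9,  78.8]), np.float64(6.3)) fin (98, array([536.1, 324.1,  13.9,  41.6,  60.2]), np.float64(47.7))
bed (640, array([546. ,  26.2, 215.3, 100.4,   8.1]), np.float64(20.9)) bridge (560, array([610.9,  35.6,  78.4,  91.8,   7.8]), np.float64(56.7)) pin (80, array([606.8,  35.2,  30.4,  28.4,  17.4]), np.float64(84.3))
stand (308, array([ 483.6, -341.5,  215.8,  277. ,   56.2]), np.float64(12.4)) head (162, array([ 558. , -327. ,   50.2,   47.3,   80.8]), np.float64(82.2)) handle (163, array([ 477.2, -352.8,  178.8,   53. ,   28.8]), np.float64(60.2))
```

View pics/crop.png

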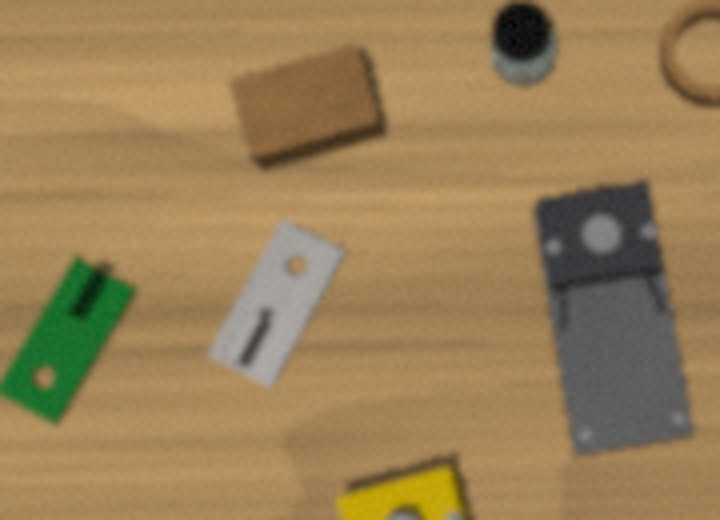

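The crop confirms it. The grey jig's bridge and pin are at crop (600,233), and the aluminium plate with its hole at (296,265) and fin at (255,338) is the right one. The green and yellow items are the look-alikes. Next I'll move to a viewpoint that covers both jig and plate.

Call:
servo_tool --deltas "1 15 -13.5 0 0 0 0;1 29 -26 0 0 0 0;1 29.7 -27 0 0 0 0;1 29.7 -27 0 0 0 0;1 29.7 -27 0 0 0 0;1 29.7 -27 0 0 0 0;1 29.7 -27 0 0 0 0;1 29.7 -27 0 0 0 0"

```text
time_s: 1.47
position: [0.3023, -0.2807, 0.2315]
tool_rot: [[0.969, 0.248, 0.0], [0.248, -0.969, -0.0], [0.0, 0.001, -1.0]]
ft_force: [0.7, -0.4, 0.2]
grip_width: 0.0852
gripper_force: 0.0
```

Call:
servo_tool --deltas "1 29.7 -27 0 0 0 0;1 29.7 -27 0 0 0 0;1 29.7 -27 0 0 0 0;1 29.7 -27 0 0 0 0;1 29.7 -27 0 0 0 0;1 29.7 -27 0 0 0 0;1 29.7 -27 0 0 0 0;1 29.7 -27 0 0 0 0"

```text
time_s: 2.13
position: [0.479, -0.0121, 0.2315]
tool_rot: [[0.969, 0.248, 0.001], [0.248, -0.969, -0.0], [0.0, 0.0, -1.0]]
ft_force: [1.0, -2.0, 1.4]
grip_width: 0.0853
gripper_force: 0.0
```

Call:
servo_tool --deltas "1 29.7 -27 0 0 0 0;1 29.7 -27 0 0 0 0;1 29.7 -27 0 0 0 0;1 29.7 -27 0 0 0 0;1 24 -22 0 0 0 0;1 10 -9 0 0 0 0;1 0 0 0 0 0 0;1 0 0 0 0 0 0"

```text
time_s: 2.8
position: [0.5917, 0.1586, 0.2309]
tool_rot: [[0.968, 0.249, -0.001], [0.249, -0.968, -0.0], [-0.001, 0.0, -1.0]]
ft_force: [0.4, -0.6, -0.6]
grip_width: 0.0858
gripper_force: 0.0
```

Run:
```python
from h import *
np.set_printoptions(precision=4,suppress=True)
s=env.observe();print(s["time_s"],s["position"],s["q"])
p=env.get_image("wrist");P=cloud(p)
save(p,"w1.png",1.4)
print("plate",rect(P,(.57,.306),.08,.0035,.012),"fin",rect(P,(.535,.324),.05,.04,.06))
print("bed",rect(P,(.55,.028),.15,.015,.024),"bridge",rect(P,(.605,.034),.07,.05,.06),"pin",rect(P,(.604,.034),.04,.075,.1))
for n in ["jig","plate_home","plate","pin_top"]:
    for d in env.spot_point(n,p)[:2]: print(n,np.round(d["uv"],1),round(d["conf"],2),px2w(p,d["uv"],{"plate":0,"pin_top":.084,"jig":0,"plate_home":.02}[n]))
```

```text
2.8 [0.5917 0.1586 0.2309] [ 3.9545 28.2601 63.6794 -0.0129 88.1033 79.5221]
plate (6737, array([569.9, 305.7,  60.4, 131.3,  61.5]), np.float64(5.7)) fin (706, array([535.2, 324.5,  12.7,  40.6,  62.4]), np.float64(50.4))
bed (7786, array([545.8,  26.6, 209.8, 100. ,   8. ]), np.float64(19.7)) bridge (6862, array([610.9,  35.6,  72.4,  92.4,   8. ]), np.float64(55.8)) pin (1187, array([605.4,  35.1,  31.4,  31.4,  15.5]), np.float64(83.6))
jig [385.8 226.1] 0.86 [0.5639 0.0295 0.    ]
jig [201.6 370.3] 0.82 [0.3335 0.1858 0.    ]
plate_home [390.6 227.2] 0.79 [0.569  0.0321 0.02  ]
plate_home [129.9 158.5] 0.69 [0.5729 0.3002 0.02  ]
plate [130.1 157.8] 0.62 [0.5689 0.3071 0.    ]
pin_top [425.1 213.2] 0.89 [0.6037 0.0345 0.084 ]
pin_top [182.1 396.4] 0.53 [0.3725 0.1958 0.084 ]
```

View pics/w1.png

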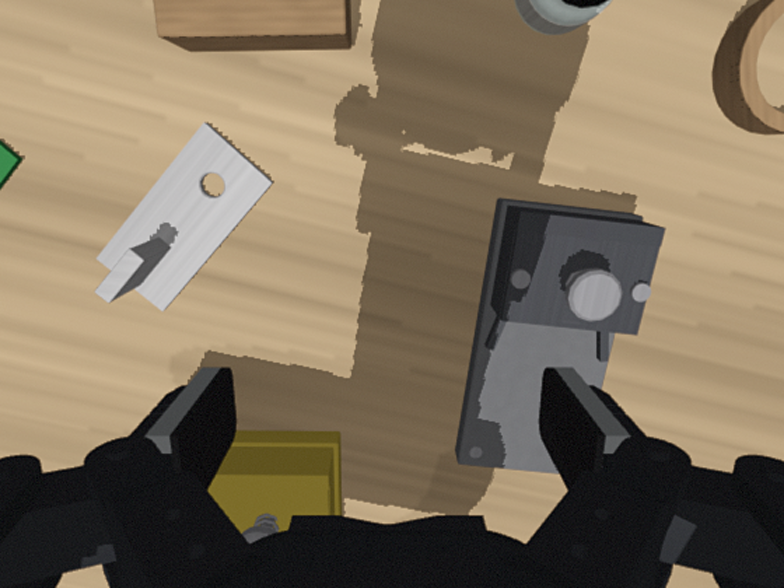

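The picture shows the grey plate with its hole at (213,184) and fin at (120,275), and the grey jig's pin at (594,295). The fitted sizes match the spec: plate 60×131 at yaw −28.5°, jig at yaw 8.0° with origin (560.7, 28.7) mm. I'm moving to the fin.

Call:
servo_tool --deltas "1 -2 -15 0 0 0 0;1 -2.4 -30 0 0 0 0;1 -3 -40 0 0 0 0;1 -3 -40 0 0 0 0;1 -2 -35 0 0 0 0;1 -1 -14.7 0 0 0 0;1 0 0 20 0 0 0.125;1 0 0 25 0 0 0.125" --newtons 70

```text
time_s: 3.72
position: [0.5354, 0.3257, 0.1878]
tool_rot: [[1.0, -0.003, 0.005], [-0.003, -1.0, 0.002], [0.005, -0.002, -1.0]]
ft_force: [-0.4, -0.4, -0.8]
grip_width: 0.0853
gripper_force: 0.0
```

Call:
servo_tool --deltas "1 0 0 30 0 0 0.125;1 0 0 30 0 0 0.125;1 0 0 25 0 0 0.125;1 0 0 20 0 0 0.124;1 0 0 0 0 0 0;1 0 0 0 0 0 0"

```text
time_s: 4.22
position: [0.5353, 0.324, 0.0813]
tool_rot: [[0.88, -0.475, -0.001], [-0.475, -0.88, -0.0], [-0.001, 0.001, -1.0]]
ft_force: [0.1, 0.2, 1.4]
grip_width: 0.0852
gripper_force: 0.0
```

Run:
```python
from h import *
s=env.observe();R=s["tool_rot"];print(s["time_s"],s["position"],np.degrees(np.arctan2(R[1,0],R[0,0])),s["q"])
p=env.get_image("wrist");P=cloud(p)
print("plate",rect(P,(.57,.306),.08,.0035,.009),"fin",rect(P,(.535,.324),.05,.04,.055))
print(R.T@(np.array([.5352,.3245,.017])-s["position"])*1000)
```

```text
4.2167 [0.53530508 0.3240109  0.08132236] -28.352221616803558 [ 2.03630541e+01  3.69869568e+01  7.37029954e+01 -1.53793498e-03
  6.93822227e+01  1.38715796e+02]
plate (19918, array([569.7, 305.7,  60.3, 130.4,  61.6]), np.float64(5.8)) fin (1846, array([535.1, 324.6,  11.9,  40.1,  61.6]), np.float64(50.6))
[-0.27249332 -0.44247903 64.32221063]
```

Call:
servo_tool --deltas "1 0 -0.4 20 0 0 0;1 0 0 30 0 0 0;1 0 0 14 0 0 0;0 0 0 0 0 0 0;0 0 0 0 0 0 0;0 0 0 0 0 0 0;0 0 0 0 0 0 0;0 0 0 0 0 0 0"

```text
time_s: 4.93
position: [0.5363, 0.3249, 0.0189]
tool_rot: [[0.879, -0.477, 0.002], [-0.477, -0.879, 0.001], [0.002, -0.002, -1.0]]
ft_force: [-0.5, 0.1, -0.7]
grip_width: 0.0261
gripper_force: 0.0
```

Call:
servo_tool --deltas "0 0 0 0 0 0 0;0 0 0 0 0 0 0;0 0 0 0 0 0 0"

```text
time_s: 5.18
position: [0.5362, 0.3249, 0.0185]
tool_rot: [[0.879, -0.478, 0.002], [-0.478, -0.879, 0.001], [0.001, -0.002, -1.0]]
ft_force: [-0.6, -0.5, 6.2]
grip_width: 0.0111
gripper_force: 69.2
```

Call:
servo_tool --deltas "0 0 0 -15 0 0 0;0 0 0 -30 0 0 0;0 0 0 -35 0 0 0;0 3 17 0 0 0 0;0 5 34 0 0 0 0;0 6 39 0 0 0 0;0 6 39 0 0 0 0;0 6 39 0 0 0 0"

```text
time_s: 5.85
position: [0.477, 0.1633, 0.0973]
tool_rot: [[0.879, -0.477, -0.0], [-0.477, -0.879, -0.0], [-0.0, 0.0, -1.0]]
ft_force: [0.5, -1.0, -0.5]
grip_width: 0.0105
gripper_force: 68.5
```

Call:
servo_tool --deltas "0 6 39 0 0 0 0;0 6 39 0 0 0 0;0 6 39 0 0 0 0;0 5 34 0 0 0 0;0 2.3 12.4 0 0 0 0;0 0 0 0 0 0 -0.106;0 0 0 0 0 0 -0.106;0 0 0 0 0 0 -0.106"

```text
time_s: 6.52
position: [0.4222, 0.0086, 0.0975]
tool_rot: [[0.985, -0.175, -0.0], [-0.175, -0.985, 0.0], [-0.0, -0.0, -1.0]]
ft_force: [0.4, -0.1, -1.7]
grip_width: 0.011
gripper_force: 68.7
```

Call:
servo_tool --deltas "0 0 0 0 0 0 -0.106;0 0 0 0 0 0 -0.106;0 0 0 0 0 0 -0.107;0 0 0 0 0 0 0;0 0 0 0 0 0 0"

```text
time_s: 6.93
position: [0.4223, 0.009, 0.0974]
tool_rot: [[0.991, 0.135, -0.0], [0.135, -0.991, 0.0], [-0.0, -0.0, -1.0]]
ft_force: [-0.8, -0.2, -0.5]
grip_width: 0.0108
gripper_force: 68.7
```

```bash
cat >> h.py <<'E'
J=np.array([.5607,.0287]);A=np.radians(8.0);U=np.array([np.cos(A),np.sin(A)]);V=np.array([-U[1],U[0]])
def jf(x): x=np.asarray(x)[:2]-J; return np.round([x@U*1000,x@V*1000],1)
def st():
    s=env.observe();R=s["tool_rot"];print(s["time_s"],"pos",np.round(s["position"]*1000,1),"yaw",np.degrees(np.arctan2(R[1,0],R[0,0])).round(2),"tilt",np.round(R[2,:2],4),"jig",jf(s["position"]),"F",np.round(s["ft_force"],1),"w",round(s["grip_width"],4)); return s
E
python3 - <<'E'
from h import *
s=st();p=env.get_image("wrist");save(p,"w2.png",1.3);P=cloud(p)
z=s["position"][2]-.0185
# plate top at z+6mm
c=np.append(J+(-.10)*U,0)
print("plate",rect(P,c,.085,z+.0,z+.012),"bridge",rect(P,(.605,.034),.07,.05,.06),"pin",rect(P,(.604,.034),.04,.077,.1))
E
```

```text
6.9333 pos [422.3   9.   97.4] yaw 7.78 tilt [-0.0001 -0.    ] jig [-139.8   -0.2] F [-0.8 -0.2 -0.5] w 0.0108
plate (34217, array([464.4,  14.6, 123.1,  60.5,   7.7]), np.float64(84.6)) bridge 0 pin 0
```

View pics/w2.png

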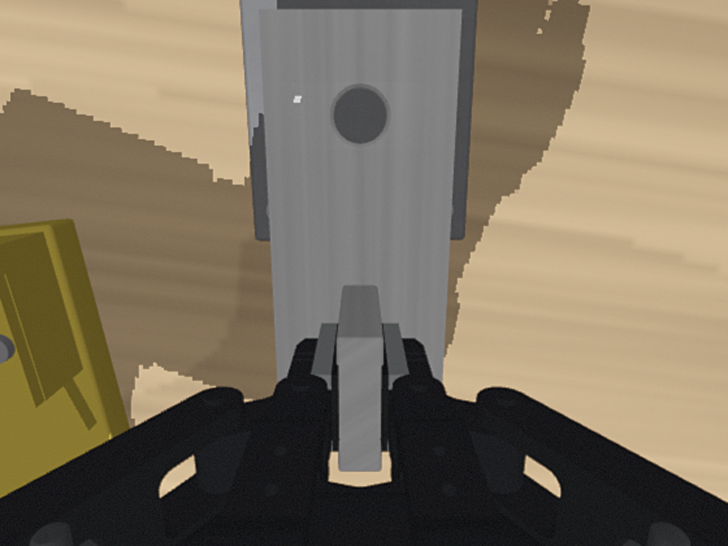

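The plate is level in the grip, with its hole at (360,114) and its edges parallel to the jig bed. I'll lower it to the bed and slide it toward the mouth.

Call:
servo_tool --deltas "0 0 -0.5 20 0 0 -0.004;0 0 0 25 0 0 0;0 0 0 13 0 0 0;0 0 0 0 0 0 0;0 10 0 0 0 0 0;0 15 0 0 0 0 0;0 10 0 0 0 0 0;0 0 0 0 0 0 0"

```text
time_s: 7.65
position: [0.4588, 0.0144, 0.0394]
tool_rot: [[0.99, 0.14, 0.002], [0.14, -0.99, -0.0], [0.002, 0.001, -1.0]]
ft_force: [-0.0, 0.2, -0.9]
grip_width: 0.0109
gripper_force: 71.2
```

Run:
```python
from h import *
s=st();p=env.get_image("wrist");save(p,"w3.png",1.3);P=cloud(p)
z=s["position"][2]-.0185;c=s["position"][:2]+.04*U
print("plate",rect(P,c,.085,z+.004,z+.010),"bridge",rect(P,(.605,.034),.07,.05,.06),"pin",rect(P,(.604,.034),.04,.077,.1))
```

```text
7.65 pos [458.8  14.4  39.4] yaw 8.06 tilt [0.002  0.0007] jig [-102.9   -0. ] F [-0.   0.2 -0.9] w 0.0109
plate (33802, array([502.2,  20. , 124.7,  90.1,   8. ]), np.float64(29.2)) bridge 0 pin 0
```

View pics/w3.png

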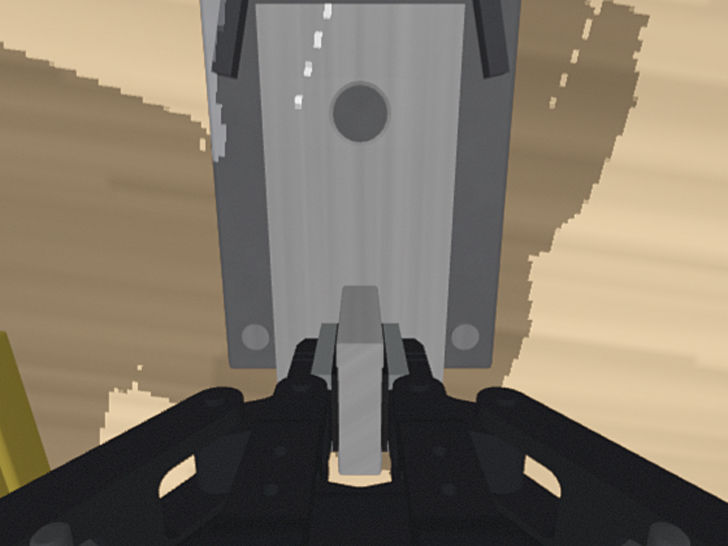

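The plate is centred between the lead-in strips (inner ends at 237 and 484, plate edges at 257 and 465). I'll slide it in and watch the force.

Call:
servo_tool --deltas "0 10 0 0 0 0 0;0 14 0 0 0 0 0;0 14 0 0 0 0 0;0 12 0 0 0 0 0;0 10 0 0 0 0 0;0 5 0 0 0 0 0;0 0 0 0 0 0 0;0 0 0 0 0 0 0"

```text
time_s: 8.37
position: [0.5205, 0.0239, 0.0387]
tool_rot: [[0.99, 0.142, -0.001], [0.142, -0.99, 0.0], [-0.001, -0.001, -1.0]]
ft_force: [2.1, 1.5, -10.3]
grip_width: 0.011
gripper_force: 72.9
```

Run:
```python
from h import *
st()
```

```text
8.3667 pos [520.5  23.9  38.7] yaw 8.16 tilt [-0.0013 -0.0007] jig [-40.5   0.8] F [  2.1   1.5 -10.3] w 0.011
```

Call:
servo_tool --deltas "0 3 0 1 0 0 0;0 4 0 0 0 0 0;0 3 0 0 0 0 0;0 2 0 0 0 0 0;0 0 0 0 0 0 0;0 0 0 0 0 0 0"

```text
time_s: 8.87
position: [0.5336, 0.0254, 0.0384]
tool_rot: [[0.99, 0.142, 0.001], [0.142, -0.99, 0.0], [0.001, 0.0, -1.0]]
ft_force: [0.1, 0.7, -7.7]
grip_width: 0.0108
gripper_force: 73.1
```

Run:
```python
from h import *
st()
```

```text
8.8667 pos [533.6  25.4  38.4] yaw 8.18 tilt [0.0011 0.0001] jig [-27.3   0.5] F [ 0.1  0.7 -7.7] w 0.0108
```

Call:
servo_tool --deltas "0 1 0 1 0 0 0;0 1.5 0 0 0 0 0;0 0 0 0 0 0 0;0 0 0 0 0 0 0"

```text
time_s: 9.2
position: [0.5363, 0.0257, 0.0377]
tool_rot: [[0.99, 0.142, 0.002], [0.142, -0.99, -0.0], [0.002, 0.0, -1.0]]
ft_force: [0.2, 0.0, -2.7]
grip_width: 0.0108
gripper_force: 73.8
```

Run:
```python
from h import *
s=st();p=env.get_image("wrist");P=cloud(p)
# rear edge / fin visible extents in jig frame
m=(abs((P[...,:2]-J)@V)<.05)&(P[...,2]>0.0)&(P[...,2]<.2);q=P[m];x=(q[:,:2]-J)@U*1000;y=(q[:,:2]-J)@V*1000;z=q[:,2]*1000
for lo,hi in ((66,75),(23,30.5),(17,22),(53,58),(78,90)):
    k=(z>lo)&(z<hi);print((lo,hi),k.sum(),k.sum() and np.round([*np.percentile(x[k],[0,1,50,99,100]),*np.percentile(y[k],[1,50,99]),np.median(z[k])],1))
```

```text
9.2 pos [536.3  25.7  37.7] yaw 8.18 tilt [0.0017 0.0005] jig [-24.6   0.4] F [ 0.2  0.  -2.7] w 0.0108
(66, 75) 4536 [-48.9 -47.9 -24.1 -11.2 -10.6 -11.3   0.2  11.8  71.9]
(23, 30.5) 11145 [-42.8 -37.8  -6.4   8.1   8.6 -42.4   0.1  41.7  27.3]
(17, 22) 7254 [-90.3 -87.  -27.5   5.8   6.9 -49.4 -11.   48.9  19.7]
(53, 58) 38613 [-18.4 -12.9  49.4  73.6  74.3 -45.    0.2  44.5  55.8]
(78, 90) 16342 [-35.2 -31.7  41.1  59.2  60.6 -34.6  -0.2  35.4  83.8]
```

Call:
servo_tool --deltas "0 0.7 0 0.5 0 0 0;0 0.7 0 0 0 0 0;0 0.6 0 0 0 0 0;0 0 0 0 0 0 0;0 0 0 0 0 0 0"

```text
time_s: 9.67
position: [0.5367, 0.026, 0.0369]
tool_rot: [[0.99, 0.142, -0.002], [0.142, -0.99, -0.0], [-0.002, -0.0, -1.0]]
ft_force: [-5.5, -1.7, 2.4]
grip_width: 0.0109
gripper_force: 74.8
```

Run:
```python
from h import *
st()
```

```text
9.6667 pos [536.7  26.   36.9] yaw 8.19 tilt [-0.0021 -0.0001] jig [-24.1   0.6] F [-5.5 -1.7  2.4] w 0.0109
```

Call:
servo_tool --deltas "0 1 0 0 0 0 0;0 0 0 0 0 0 0;0.6 0 0 0 0 0 0;0.6 0 0 0 0 0 0;0.6 0 0 0 0 0 0;0.6 0 0 0 0 0 0;0.6 -1 0 -5 0 0 0;0.6 0 0 -30 0 0 0"

```text
time_s: 10.33
position: [0.5355, 0.0263, 0.0689]
tool_rot: [[0.99, 0.142, -0.008], [0.142, -0.99, 0.001], [-0.008, -0.002, -1.0]]
ft_force: [0.3, -0.3, -0.1]
grip_width: 0.0514
gripper_force: 0.0
```

Call:
servo_tool --deltas "1 0 0 -40 0 0 0;1 -20 0 -40 0 0 0;1 -30 0 -10 0 0 0;1 -30 0 0 0 0 0;1 -10 0 0 0 0 0;1 0 0 0 0 0 0"

```text
time_s: 10.83
position: [0.4482, 0.0135, 0.1597]
tool_rot: [[0.99, 0.142, 0.0], [0.142, -0.99, -0.0], [0.0, 0.0, -1.0]]
ft_force: [-0.1, 0.4, -0.9]
grip_width: 0.0851
gripper_force: 0.0
```

Run:
```python
from h import *
s=st();p=env.get_image("wrist");P=cloud(p);save(p,"w4.png",1.3)
m=(abs((P[...,:2]-J)@V)<.05)&(P[...,2]>0.0)&(P[...,2]<.2);q=P[m];x=(q[:,:2]-J)@U*1000;y=(q[:,:2]-J)@V*1000;z=q[:,2]*1000
for lo,hi,x0,x1 in ((66,75,-80,20),(23,30.5,-80,20),(17,22,-150,20),(53,58,-20,90),(75,90,20,70)):
    k=(z>lo)&(z<hi)&(x>x0)&(x<x1);print((lo,hi),k.sum(),k.sum() and np.round([*np.percentile(x[k],[0,1,50,99,100]),*np.percentile(y[k],[1,50,99]),np.median(z[k])],1))
print("bridge",rect(P,(.605,.034),.07,.05,.06),"pin",rect(P,(.604,.034),.04,.077,.1))
```

```text
10.8333 pos [448.2  13.5 159.7] yaw 8.15 tilt [0.0001 0.0001] jig [-113.5    0.6] F [-0.1  0.4 -0.9] w 0.0851
(66, 75) 1389 [-49.8 -49.8 -29.9 -10.7 -10.4  -5.3   0.3   6.3  70.7]
(23, 30.5) 8677 [-54.9 -54.1 -11.1  15.1  15.6 -41.9   0.2  41.2  26. ]
(17, 22) 14711 [-120.2 -118.9  -72.1   13.3   19.   -49.3   -1.5   48.6   19.8]
(53, 58) 335 [ 14.4  14.4  14.9  15.5  15.6 -45.   -1.5  43.9  55.2]
(75, 90) 0 0
bridge (539, array([575.6,  30.2,   1.3,  90.7,   8. ]), np.float64(54.2)) pin 0
```

View pics/w4.png

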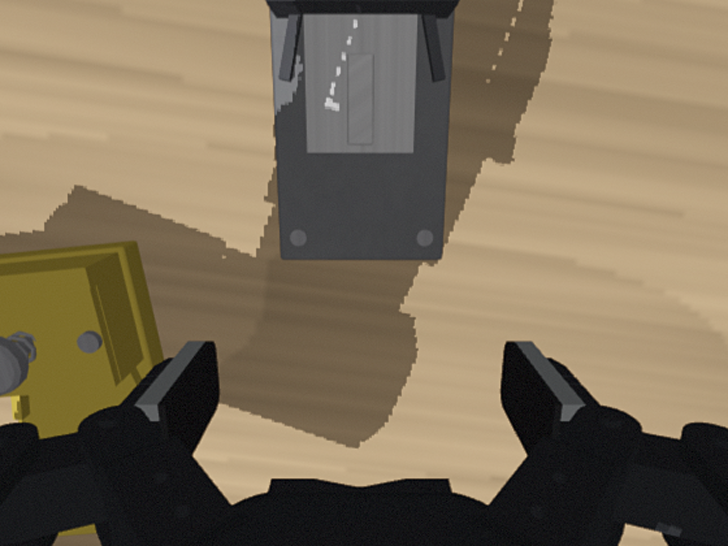

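The plate's rear edge is at jig x −54.9 and the fin spans −49.8..−10.4, so the origin is at about 10.0 and the plate is home and flat (rear edge at row 152 in the picture). Next is the mallet.

Call:
servo_tool --deltas "1 0 15 -10 0 0 0;1 0 30 -10 0 0 0;1 0 40 -10 0 0 0;1 0 40 -10 0 0 0;1 0 40 -10 0 0 0;1 0 40 0 0 0 0;1 0 40 0 0 0 0;1 0 40 0 0 0 0"

```text
time_s: 11.55
position: [0.4916, -0.2713, 0.2088]
tool_rot: [[0.99, 0.142, 0.0], [0.142, -0.99, -0.0], [0.0, 0.0, -1.0]]
ft_force: [0.7, 0.6, -1.0]
grip_width: 0.0855
gripper_force: 0.0
```

Call:
servo_tool --deltas "1 0 40 0 0 0 0;1 1 25 0 0 0 -0.1;1 0 8 0 0 0 -0.11;1 0 0 0 0 0 0;1 0 0 0 0 0 0"

```text
time_s: 11.97
position: [0.5032, -0.3408, 0.2082]
tool_rot: [[0.94, 0.342, -0.001], [0.342, -0.94, 0.001], [-0.0, -0.001, -1.0]]
ft_force: [-0.4, 0.5, -0.0]
grip_width: 0.0852
gripper_force: 0.0
```

Run:
```python
from h import *
s=st();p=env.get_image("wrist");P=cloud(p);save(p,"w5.png",1.3)
print("head",rect(P,(.556,-.326),.05,.075,.09))
# handle: points z 57..63
m=(P[...,2]>.054)&(P[...,2]<.066)&(np.hypot(P[...,0]-.47,P[...,1]+.357)<.11)
q=P[m][:,:2]*1000;print("handle",len(q),cv2.minAreaRect(q.astype(np.float32)))
print("base",rect(P,(.495,-.348),.115,.008,.016))
for n in ["mallet","mallet_butt","stand"]:
    for d in env.spot_point(n,p)[:1]: print(n,np.round(d["uv"],1),round(d["conf"],2),px2w(p,d["uv"],{"mallet":.012,"mallet_butt":.047,"stand":0}[n]))
```

```text
11.9667 pos [ 503.2 -340.8  208.2] yaw 20.02 tilt [-0.0002 -0.001 ] jig [-108.3 -357.9] F [-0.4  0.5 -0. ] w 0.0852
head (3751, array([ 557.1, -327.6,   48.7,   48.7,   19.8]), np.float64(81.7))
handle 4739 ((457.2659606933594, -368.80389404296875), (164.0013885498047, 53.23710250854492), 21.548561096191406)
base (7907, array([ 496.7, -353.4,  202.4,   80.1,   21.7]), np.float64(11.8))
mallet [282.  118.1] 0.88 [ 0.55727659 -0.32660535  0.012     ]
mallet_butt [291.8 326.9] 0.9 [ 0.38019165 -0.40117665  0.047     ]
```

View pics/w5.png

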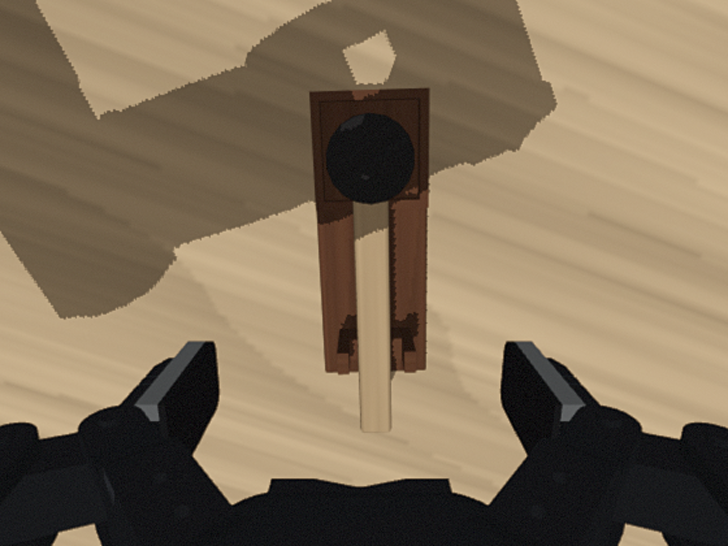

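The picture shows the mallet head at (370,157), the handle running down to its butt at (375,430), and the fork at row 345. I'll refine the handle axis.

Run:
```python
from h import *
s=st();p=env.get_image("wrist");P=cloud(p)
m=(P[...,2]>.0575)&(P[...,2]<.064)&(np.hypot(P[...,0]-.475,P[...,1]+.361)<.125)
q=P[m][:,:2]*1000
for _ in range(2):
    vx,vy,x0,y0=cv2.fitLine(q.astype(np.float32),cv2.DIST_HUBER,0,.01,.01).ravel()
    d=(q[:,0]-x0)*-vy+(q[:,1]-y0)*vx; t=(q[:,0]-x0)*vx+(q[:,1]-y0)*vy
    q=q[abs(d-np.median(d))<13]
yaw=np.degrees(np.arctan2(vy,vx));print(len(q),yaw,x0,y0,t.min(),t.max(),np.percentile(d,[1,99]))
h=np.array([557.1,-327.6]);u=np.array([vx,vy]);print("head off axis",(h-[x0,y0])@[-vy,vx])
g=h-55*u; g=np.array([x0,y0])+u*((g-[x0,y0])@u)
R=s["tool_rot"];print("grasp",g,"delta tool",R.T@(np.append(g,28)-s["position"]*1000))
k=(P[...,2]>.016)&(P[...,2]<.03)&(np.hypot(P[...,0]-.557,P[...,1]+.327)<.075);print("rim",rect(P,(.557,-.327),.07,.019,.028))
```

```text
12.1667 pos [ 502.9 -339.7  209.3] yaw 20.18 tilt [0.0002 0.0001] jig [-108.5 -356.7] F [-0.7 -0.3 -0.8] w 0.0854
4341 21.713964 461.9213 -365.5142 -87.61997021376116 76.2572008243366 [-10.57755345  10.41449239]
head off axis 0.010319469920581525
grasp [ 506.00648427 -347.95811459] delta tool [-6.91775079e-03  8.83421933e+00  1.81301482e+02]
rim (2292, array([ 559.9, -328.3,   78.2,   78.2,   21.7]), np.float64(23.8))
```

Call:
servo_tool --deltas "1 0 8.8 20 0 0 -0.0267;1 0 0 35 0 0 0;1 0 0 40 0 0 0;1 0 0 40 0 0 0;1 0 0 30 0 0 0;1 0 0 16.3 0 0 0;1 0 0 0 0 0 0;1 0 0 0 0 0 0" --newtons 110

```text
time_s: 12.88
position: [0.5058, -0.3485, 0.028]
tool_rot: [[0.929, 0.37, -0.0], [0.37, -0.929, 0.0], [-0.0, -0.0, -1.0]]
ft_force: [0.2, -0.3, 1.0]
grip_width: 0.0854
gripper_force: 0.0
```

Run:
```python
from h import *
st()
```

```text
12.8833 pos [ 505.8 -348.5   28. ] yaw 21.74 tilt [-0.0002 -0.0005] jig [-106.8 -365.9] F [ 0.2 -0.3  1. ] w 0.0854
```

Call:
servo_tool --deltas "0 0 0 0 0 0 0;0 0 0 0 0 0 0;0 0 0 0 0 0 0;0 0 0 0 0 0 0;0 0 0 0 0 0 0;0 0 0 0 0 0 0;0 0 0 0 0 0 0;0 0 0 0 0 0 0"

```text
time_s: 13.55
position: [0.5058, -0.3489, 0.0285]
tool_rot: [[0.929, 0.37, 0.001], [0.37, -0.929, -0.0], [0.0, 0.001, -1.0]]
ft_force: [-1.9, 0.7, 7.1]
grip_width: 0.0203
gripper_force: 107.2
```

Run:
```python
from h import *
st()
```

```text
13.55 pos [ 505.8 -348.9   28.5] yaw 21.74 tilt [0.0005 0.0007] jig [-106.9 -366.3] F [-1.9  0.7  7.1] w 0.0203
```

Call:
servo_tool --deltas "0 0 0 -8 0 0 0;0 0 0 -15 0 0 0;0 0 0 -25 0 0 0;0 0 0 -30 0 0 0;0 0 0 -30 0 0 0;0 0 0 -22 0 0 0;0 9 -16 0 0 0 0;0 17.9 -31.9 0 0 0 0"

```text
time_s: 14.22
position: [0.5127, -0.2971, 0.1589]
tool_rot: [[0.93, 0.367, 0.002], [0.367, -0.93, -0.003], [0.001, 0.004, -1.0]]
ft_force: [0.7, 1.0, -4.8]
grip_width: 0.0205
gripper_force: 108.0
```

Call:
servo_tool --deltas "0 17.9 -31.9 0 0 0 0;0 17.9 -31.9 0 0 0 0;0 17.9 -31.9 0 0 0 0;0 17.9 -31.9 0 0 0 0;0 17.9 -31.9 0 0 0 0;0 17.9 -31.9 0 0 0 0;0 17.9 -31.9 0 0 0 0;0 17.9 -31.9 0 0 0 0"

```text
time_s: 14.88
position: [0.5508, -0.0025, 0.1577]
tool_rot: [[0.929, 0.37, -0.001], [0.37, -0.929, 0.0], [-0.001, -0.001, -1.0]]
ft_force: [1.0, -0.1, -4.3]
grip_width: 0.0203
gripper_force: 108.0
```

Call:
servo_tool --deltas "0 8.9 -15.9 0 0 0 0;0 0 0 0 0 0 0;0 0 0 0 0 0 0;0 0 0 0 0 0 0"

```text
time_s: 15.22
position: [0.5535, 0.0133, 0.1576]
tool_rot: [[0.929, 0.37, -0.001], [0.37, -0.929, -0.0], [-0.001, -0.0, -1.0]]
ft_force: [-0.3, 1.2, -4.0]
grip_width: 0.0204
gripper_force: 108.2
```

Run:
```python
from h import *
s=st();p=env.get_image("wrist");P=cloud(p);save(p,"w6.png",1.3)
z=s["position"][2]
print("head",rect(P,(.605,.035),.06,z+.04,z+.065),"expect top",(z-.0165+.07)*1000)
m=(np.hypot(P[...,0]-.605,P[...,1]-.035)<.035)&(P[...,2]>z+.04)&(P[...,2]<z+.07)
q=P[m];c,*_=np.linalg.lstsq(np.c_[q[:,:2]-[.605,.035],np.ones(len(q))],q[:,2],rcond=None);print("plane slope",c)
print("bridge",rect(P,(.605,.034),.07,.052,.06))
```

```text
15.2167 pos [553.5  13.3 157.6] yaw 21.73 tilt [-0.0009 -0.0001] jig [ -9.3 -14.3] F [-0.3  1.2 -4. ] w 0.0204
head (39300, array([587.9,  19.5,  84.3,  77.6,   1.4]), np.float64(210.6)) expect top 211.12831214414902
plane slope [-0.00253685  0.00076945  0.21055179]
bridge (904, array([637.4,  39.2,  19. ,  92.1,   8. ]), np.float64(55.8))
```

View pics/w6.png

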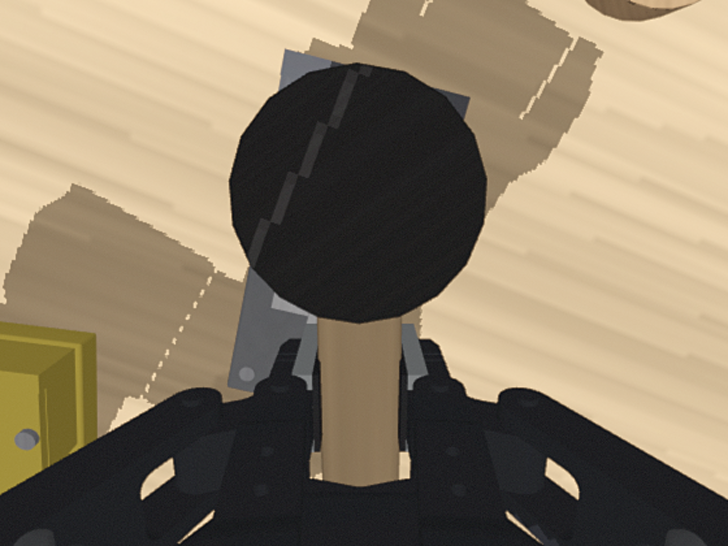

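The head is level and sits over the pin (face about 140.6 mm up). I'll strike now.

Call:
servo_tool --deltas "0 0 0 15 0 0 0;0 0 0 22 0 0 0;0 0 0 14 0 0 0;0 0 0 13 0 0 0;0 0 0 9 0 0 0;0 0 0 0.5 0 0 0;0 0 0 0 0 0 0"

```text
time_s: 15.85
position: [0.5538, 0.0129, 0.0842]
tool_rot: [[0.929, 0.369, -0.0], [0.369, -0.929, -0.0], [-0.0, -0.0, -1.0]]
ft_force: [-1.4, 0.5, -3.8]
grip_width: 0.0203
gripper_force: 108.8
```

Run:
```python
from h import *
s=st();p=env.get_image("wrist");P=cloud(p);z=s["position"][2]
m=(np.hypot(P[...,0]-.605,P[...,1]-.035)<.02)&(P[...,2]>z+.035)&(P[...,2]<z+.07)
q=P[m];c,*_=np.linalg.lstsq(np.c_[q[:,:2]-[.605,.035],np.ones(len(q))],q[:,2],rcond=None);print("slope, face z",c[:2],c[2]-.07)
```

```text
15.85 pos [553.8  12.9  84.2] yaw 21.67 tilt [-0.0001 -0.    ] jig [ -9.  -14.7] F [-1.4  0.5 -3.8] w 0.0203
slope, face z [0.01905155 0.00832296] 0.06850595431028433
```

Call:
servo_tool --deltas "0 0 0 -10 0 0 0;0 0 0 -25 0 0 0;0 0 0 -25 0 0 0;0 0 0 -13.5 0 0 0;0 -9 16 0 0 0 0;0 -17.9 31.9 0 0 0 0;0 -17.9 31.9 0 0 0 0;0 -17.9 31.9 0 0 0 0"

```text
time_s: 16.57
position: [0.5366, -0.1145, 0.159]
tool_rot: [[0.928, 0.371, 0.001], [0.371, -0.928, -0.001], [0.001, 0.001, -1.0]]
ft_force: [1.4, -0.6, -4.9]
grip_width: 0.0205
gripper_force: 108.7
```

Run:
```python
from h import *
s=st()
for n in ("wrist","scene","top"):
    p=env.get_image(n);P=cloud(p)
    print(n,"pin",rect(P,(.605,.035),.014,.05,.1),"bridge",rect(P,(.605,.035),.06,.05,.06))
    if n=="wrist": save(p,"w7.png",1.3)
```

```text
16.5667 pos [ 536.6 -114.5  159. ] yaw 21.8 tilt [0.0008 0.001 ] jig [ -43.8 -138.5] F [ 1.4 -0.6 -4.9] w 0.0205
wrist pin (1574, array([601.8,  33.6,  20.9,  27.8,  22.9]), np.float64(67.7)) bridge (8366, array([582.3,  25.8,  69.4, 102.1,  22.4]), np.float64(55.8))
scene pin (63, array([605.1,  36.1,  25.7,  25.7,  17. ]), np.float64(68.4)) bridge (477, array([598.1,  33.9, 103.3,  91.3,   7.8]), np.float64(56.9))
top pin (58, array([604.2,  34.8,  23.7,  26.1,   2.1]), np.float64(67.0)) bridge (513, array([608.7,  36. ,  72.7,  91.6,   7.8]), np.float64(55.2))
```

The pin top now reads about 68 mm, so the pin is fully down. I'll take the mallet back.

Call:
servo_tool --deltas "0 -17.9 31.9 0 0 0 0;0 -17.9 31.9 0 0 0 0;0 -17.9 31.9 0 0 0 0;0 -17.9 31.9 0 0 0 0;0 -17.9 31.9 0 0 0 0;0 -17.9 31.9 0 0 0 0;0 -8.9 15.9 0 0 0 0;0 0 0 0 0 0 0"

```text
time_s: 17.38
position: [0.5052, -0.3521, 0.1581]
tool_rot: [[0.93, 0.368, 0.0], [0.368, -0.93, -0.002], [-0.0, 0.002, -1.0]]
ft_force: [-1.1, 0.1, -4.0]
grip_width: 0.0206
gripper_force: 109.3
```

Call:
servo_tool --deltas "0 0 0 0 0 0 0;0 0 0 15 0 0 0;0 0 0 25 0 0 0;0 0 0 20 0 0 0;0 0 0 10 0 0 0;0 0 0 0 0 0 0;0 0 0 0 0 0 0"

```text
time_s: 17.97
position: [0.5063, -0.3481, 0.0885]
tool_rot: [[0.928, 0.372, 0.0], [0.372, -0.928, -0.0], [0.0, 0.0, -1.0]]
ft_force: [0.7, -0.4, -3.6]
grip_width: 0.0203
gripper_force: 109.3
```

Run:
```python
from h import *
s=st();p=env.get_image("wrist");P=cloud(p);z=s["position"][2]
m=(np.hypot(P[...,0]-.557,P[...,1]+.3276)<.02)&(P[...,2]>z+.035)&(P[...,2]<z+.07)
q=P[m];c,*_=np.linalg.lstsq(np.c_[q[:,:2]-[.557,-.3276],np.ones(len(q))],q[:,2],rcond=None);print("slope, face z",c[:2],c[2]-.07)
print("head",rect(P,(.557,-.3276),.04,z+.045,z+.07))
```

```text
17.9667 pos [ 506.3 -348.1   88.5] yaw 21.81 tilt [0.0003 0.0002] jig [-106.3 -365.6] F [ 0.7 -0.4 -3.6] w 0.0203
slope, face z [0.0201331  0.00805844] 0.07282573078493607
head (31801, array([ 550.7, -330.7,   63.1,   49.4,   22.4]), np.float64(142.8))
```

Call:
servo_tool --deltas "0 0 0 10 0 -0.0215 0;0 0 0 20 0 0 0;0 0 0 15 0 0 0;0 0 0 8 0 0 0;0 0 0 4 0 0 0;0 0 0 1 0 0 0;0 0 0 0 0 0 0;0 0 0 0 0 0 0"

```text
time_s: 18.68
position: [0.5051, -0.3496, 0.0307]
tool_rot: [[0.929, 0.37, -0.019], [0.37, -0.929, -0.009], [-0.021, 0.002, -1.0]]
ft_force: [-0.0, -0.7, -3.6]
grip_width: 0.0206
gripper_force: 109.4
```

Run:
```python
from h import *
s=st();p=env.get_image("wrist");P=cloud(p);z=s["position"][2]
m=(np.hypot(P[...,0]-.557,P[...,1]+.3276)<.02)&(P[...,2]>z+.035)&(P[...,2]<z+.07)
q=P[m];c,*_=np.linalg.lstsq(np.c_[q[:,:2]-[.557,-.3276],np.ones(len(q))],q[:,2],rcond=None);print("slope, face z",c[:2],c[2]-.07)
```

```text
18.6833 pos [ 505.1 -349.6   30.7] yaw 21.74 tilt [-0.021   0.0016] jig [-107.7 -366.9] F [-0.  -0.7 -3.6] w 0.0206
slope, face z [ 0.00111541 -0.00046955] 0.013848933059697269
```

Call:
servo_tool --deltas "0 0 0 1 0 0 0;0 0 0 1 0 0 0;0 0 0 0 0 0 0;0 0 0 0 0 0 0"

```text
time_s: 19.07
position: [0.5048, -0.3495, 0.0285]
tool_rot: [[0.929, 0.37, -0.019], [0.37, -0.929, -0.009], [-0.021, 0.001, -1.0]]
ft_force: [-2.2, -0.1, 3.4]
grip_width: 0.0206
gripper_force: 110.4
```

Run:
```python
from h import *
st()
```

```text
19.0667 pos [ 504.8 -349.5   28.5] yaw 21.74 tilt [-0.0211  0.001 ] jig [-108.  -366.8] F [-2.2 -0.1  3.4] w 0.0206
```

Call:
servo_tool --deltas "1 0 0 0 0 0 0;1 0 0 0 0 0 0;1 0 0 0 0 0 0;1 0 0 0 0 0 0;1 0 0 0 0 0 0;1 0 0 0 0 0 0;1 0 0 -8 0 0 0;1 0 0 -25 0 0 0"

```text
time_s: 19.73
position: [0.504, -0.3479, 0.0585]
tool_rot: [[0.929, 0.37, -0.025], [0.37, -0.929, -0.003], [-0.024, -0.006, -1.0]]
ft_force: [-0.3, -0.0, -0.4]
grip_width: 0.0856
gripper_force: 0.0
```

Call:
servo_tool --deltas "1 0 0 -35 0 0 0;1 0 0 -40 0 0 0;1 0 0 -40 0 0 0;1 0 0 -30 0 0.0215 0;1 0 0 0 0 0 0;1 0 0 0 0 0 0;1 0 0 0 0 0 0"

```text
time_s: 20.32
position: [0.5078, -0.3475, 0.2051]
tool_rot: [[0.929, 0.37, -0.001], [0.37, -0.929, 0.001], [-0.001, -0.001, -1.0]]
ft_force: [-0.1, 0.2, 0.4]
grip_width: 0.0854
gripper_force: 0.0
```

Run:
```python
from h import *
s=st();p=env.get_image("wrist");P=cloud(p);save(p,"w8.png",1.3)
m=(np.hypot(P[...,0]-.557,P[...,1]+.3276)<.02)&(P[...,2]>.07)&(P[...,2]<.09)
q=P[m];c,*_=np.linalg.lstsq(np.c_[q[:,:2]-[.557,-.3276],np.ones(len(q))],q[:,2],rcond=None);print("slope, face z",c[:2],c[2]-.07)
print("head",rect(P,(.557,-.3276),.05,.075,.09),"rim",rect(P,(.557,-.327),.07,.019,.028))
m=(P[...,2]>.0575)&(P[...,2]<.064)&(np.hypot(P[...,0]-.475,P[...,1]+.361)<.125)
q=P[m][:,:2]*1000;vx,vy,x0,y0=cv2.fitLine(q.astype(np.float32),cv2.DIST_HUBER,0,.01,.01).ravel();print("yaw",np.degrees(np.arctan2(vy,vx)))
t=env.get_image("scene");P=cloud(t);print("pin",rect(P,(.605,.035),.014,.05,.1),"fin",rect(P,(.521,.0235),.03,.066,.076))
```

```text
20.3167 pos [ 507.8 -347.5  205.1] yaw 21.74 tilt [-0.0007 -0.0012] jig [-104.7 -365.2] F [-0.1  0.2  0.4] w 0.0854
slope, face z [0.00177803 0.00195715] 0.0117857903410854
head (3799, array([ 556.6, -329.4,   49. ,   49.3,    6. ]), np.float64(81.7)) rim (2331, array([ 560.1, -328.3,   77.7,   78.2,   21.7]), np.float64(23.8))
yaw 21.433271
pin (59, array([605.8,  36.3,  24.4,  25.7,  17.3]), np.float64(68.6)) fin (37, array([531.2,  24.9,  38.5,  12.2,   8.3]), np.float64(71.7))
```

View pics/w8.png

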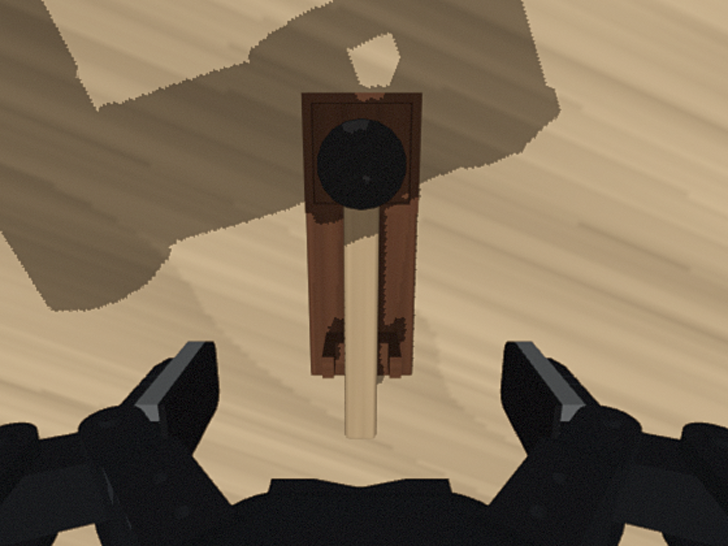

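The picture shows the mallet head in its pocket at (362,164) and the handle between the fork prongs. It is upright and within about 4 mm of centre. The pin is still down and the plate is home, so I'm handing in.

```bash
python3 -c "
from rig import env
print(env.close_job())"
```

```text
the job is handed in; nothing more can be done
None
```

The plate is home under the bridge, the pin is locked fully down by one mallet blow, the mallet is back in its stand, and the job was handed in at about 20 s; the hand-in gave no verdict.

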